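# Pack the primary-colour paint kit and clip in its sample panel

### The job

Pack the paint kit: stand each of the three black-lidded jars (red, yellow, blue) upright in the caddy cell whose floor disc has its colour, setting them down rather than dropping them, and leave the white-lidded ink jars where they stand. When all three jars are in, take the sample panel out of its stand and press its lower edge down into the caddy's sprung clip, upright, roughly centred along the jaws and fully home on the clip's floor, either face forward; then let go of it.

Things in the scene. Friction and masses are not known exactly. Their poses are not given: they have to be found in the camera images.
- jar_red_center (a point): loose round paint jar standing upright, red glass with a paper band, black screw lid with a red paint daub on top; 44 mm in diameter (lid 42 mm), 56 mm tall (lid the top 16 mm), about 90 g; the point is its centre, half-way up (28 mm above its underside); z is up, its yaw does not matter
- jar_yellow_center (a point): loose round paint jar standing upright, yellow glass with a paper band, black screw lid with a yellow paint daub on top; 44 mm in diameter (lid 42 mm), 56 mm tall (lid the top 16 mm), about 90 g; the point is its centre, half-way up (28 mm above its underside); z is up, its yaw does not matter
- jar_blue_center (a point): loose round paint jar standing upright, blue glass with a paper band, black screw lid with a blue paint daub on top; 44 mm in diameter (lid 42 mm), 56 mm tall (lid the top 16 mm), about 90 g; the point is its centre, half-way up (28 mm above its underside); z is up, its yaw does not matter
- ink_red_center (a point): loose round paint jar standing upright, red glass with a paper band, WHITE screw lid with a red paint daub on top; 44 mm in diameter (lid 42 mm), 56 mm tall (lid the top 16 mm), about 90 g; the point is its centre, half-way up (28 mm above its underside); z is up, its yaw does not matter. A look-alike (ink, not paint): it does not belong in the caddy and stays where it is
- ink_blue_center (a point): loose round paint jar standing upright, blue glass with a paper band, WHITE screw lid with a blue paint daub on top; 44 mm in diameter (lid 42 mm), 56 mm tall (lid the top 16 mm), about 90 g; the point is its centre, half-way up (28 mm above its underside); z is up, its yaw does not matter. A look-alike (ink, not paint): it does not belong in the caddy and stays where it is
- disc_red: red disc, 62 mm wide, 2 mm thick, fixed on the floor of one of the caddy's three cells, for the red jar. Origin: centre of its underside, 4 mm above the table; the jar stands on its top, 6 mm above the table. Cells: 68 mm square inside, walls 4 mm thick, their rims 22 mm above the table, in a row at 72 mm pitch along the disc's y axis; x and y are square to the walls
- disc_yellow: yellow disc, 62 mm wide, 2 mm thick, fixed on the floor of one of the caddy's three cells, for the yellow jar. Origin: centre of its underside, 4 mm above the table; the jar stands on its top, 6 mm above the table. Cells: 68 mm square inside, walls 4 mm thick, their rims 22 mm above the table, in a row at 72 mm pitch along the disc's y axis; x and y are square to the walls
- disc_blue: blue disc, 62 mm wide, 2 mm thick, fixed on the floor of one of the caddy's three cells, for the blue jar. Origin: centre of its underside, 4 mm above the table; the jar stands on its top, 6 mm above the table. Cells: 68 mm square inside, walls 4 mm thick, their rims 22 mm above the table, in a row at 72 mm pitch along the disc's y axis; x and y are square to the walls
- panel_center (a point): loose white panel with red, yellow, blue patches, upright in a dark wooden stand; 70 mm wide (y), 75 tall (z up), 5 thick (x), 50 g. Point: its centre, half-way up. Wooden grip bar along its top: 12 mm thick (x), 60 long, 22 tall, 15.5 to 37.5 mm above the point. Fixed stand 44 x 76 x 22 mm high, slot 18 deep and 8 wide: lift straight up
- clip_seat (a point): sprung clip, two orange jaws, at the +y end of the caddy. Point: centre of its floor between the jaws, 8 mm above the table; the panel's lower edge rests here when home. x: the jaws part this way (panel thickness along x); y along the jaws, 60 mm; z up. Jaws meet 2 to 16 mm above the floor and flare to a 18 mm mouth at 34 mm. Each gives 7 mm; entry takes some 10 N, then they hold the panel
Not all that is in view belongs to the job. Of the things that look like the part that bears panel_center, take the one that is farthest to the robot's right at the start. Of the things shaped like the disc_blue, the blue one is meant.

How it is judged:
By the outcome, as a careful person would: the job done as asked, in the order asked, and still so for the second after the job is handed in, with the robot touching nothing.
It also fails if it takes over 99 s, if anything falls off the work surface, if the arm or the gripper's body presses on something with over 40 N, if the wrist force passes 120 N, or if a joint passes its speed limit or range.

### The arm

A 6-joint arm with a two-finger parallel gripper is mounted at the origin on the work surface. World frame = base frame: x ahead of the robot, y to its left, z up, the work surface at z = 0. Lengths are in mm, angles in rad, forces in N, time in s.
With the tool pointing down it reaches from about 275 to 750 mm from the base axis. Payload 10.2 kg.
Tool frame: the origin (TCP) lies between the finger pads; the fingertips stand 17 mm ahead of it and the grasp point (between the pads) lies 2 mm behind it (tips_ahead is the distance from the TCP to the fingertips, in mm); z points along the fingers, y is the line along which they close (so a half turn about z gives the same grasp; the last joint's range is limited). The gripper opens to 85 mm and grips with 20 to 120 N. Pads are 22 mm wide; open, the fingers measure 114 mm over their backs; the gripper's body (76 mm by 85 mm) begins 54 mm behind the grasp point. The pads swing forward as they close: fully open they stand 13 mm farther back than shut.
Start: joints at [-1.335, 0.313, 1.498, -0, 1.331, -0.223], TCP at [232.497, -470.719, 226.794] pointing down, gripper open.
Joint ranges: [-2.94, 2.94], [-0.97, 2.17], [0.19, 2.56], [-1.23, 4.37], [0.02, 3.11], [-2.88, 2.88]. Speed limits (rad/s): [2.39, 2.39, 3.01, 3.14, 3.14, 3.14].

### API

Orientations are given as a unit quaternion [w, x, y, z].
In Python, from rig import sense, capture, finish_job, boxes_of, tips_ahead gives the robot as it stands.
- The arm moves only by the tool drive_tool, never from a script. Its argument "commands" is text: rows parted by semicolons, each of 7 numbers parted by spaces: the shift along the world's x, y, z in units of 0.1 m (1.0 is 0.1 m), then the turn, a rotation vector about the world's x, y, z in units of pi/4 rad (1.0 is pi/4 rad), then the opening in per cent of the stroke, from 0 (shut) to 100 (fully open). A call has 1 to 20 rows; each row shifts and turns the commanded pose from where the row before left it; what a row does not reach is not made up. A row lasts 1/12 s, in which the tool goes at most 41.7 mm and 7.16 degrees, less where a joint would pass 70% of its speed; a pose out of reach is approached as far as the arm can. A call with a number of a shift or a turn outside -1 to 1 is refused whole. A call with a gripper value outside its range is refused whole. The fingers move at their own pace and stop on an object; "force" is the grip in N (left out, the last holds). Time passes only in rows, so rows that do not move let the fingers close. It gives the time, the measured TCP pose, the force, the opening and the grip force at its end, in the units of the state.
- sense(): the state, without advancing time (a new reading comes with each control period).
- capture(name): name is "scene" or "top"; returns a dict with "pixels" (384x512x3 uint8, blue, green, red), "fov_y" (degrees; the focal length in pixels is half the picture's height over the tangent of half this angle, whatever the lens; pixels are square), "cx", "cy" (the principal point, pixels), "position" and "attitude" of the camera in the world. Camera axes: x right, y down, z forward; pixel columns grow to the right and rows downward; lengths in mm; the calibration is good to about 2 mm. A picture is of the moment at which its call begins. There is no depth.
- finish_job(): hands the job in; it is judged then, once.
Trained networks look in a picture, given as the dict that the camera call returned (one of the last four; its "shot" number tells which), for a name from the list of things; names that differ only in an ending like _2 or _b are one class to them, and where a whole thing is asked for, a point or a joint stands for the part that bears it (a point fixed in the world has none). Each returns a list of dicts, best first, with "confidence" (0 to 1); they miss things now and then, are a little off and sometimes report something else, mostly with a low value. They report only what shows in the picture. A call takes as long as a camera call. They do not tell look-alikes from the thing itself.
- boxes_of(picture, name): "position" ([column, row] in pixels, amid what is visible of it).
The state is a dict: "time_s": time; "joints": joint angles; "dq": joint speeds; "tau": joint torques, N m; "eef_pos": TCP position; "ee_rot": TCP orientation; "force": force on the tool from outside, world axes, zero at the start; "wrist_torque": the same for the moment, N m; "grip_width": opening from 0.0 (shut) to 1.0 (fully open); "grip_force": force on a finger pad.
Only numpy, scipy, OpenCV 4.12 (cv2) and the standard library are available. Lean on these libraries where they do the work, as an engineer would, in place of code of your own. Each camera call takes 0.05 s, during which the arm holds its last target. There are 200 camera calls.

## Working session

There is one attempt and no reset: what is moved stays moved. The work goes in short steps, Python scripts to look and compute and a tool call to move; the robot and the scene stay as the last step left them, time stands still between calls to the robot, and variables do not carry over. Pictures are saved under pics/ and viewed, at most 14 in all, crops included, and the job is handed in when it is done.

Besides the shell and the picture viewer there is one more tool, called after ">>>" as name(argument=value, ...) on one line, values as JSON. drive_tool: Moves the arm, as the interface text tells. Shifts and turns lie within -1 to 1; 1 stands for 0.1 m of shift or pi/4 rad of turn. Its arguments: {"type":"object","properties":{"commands":{"type":"string"},"force":{"type":"number"}},"required":["commands"]}

```bash
mkdir -p pics; ls
cat > h.py <<'E'
import numpy as np, cv2
from scipy.spatial.transform import Rotation as R
from rig import *
def K(p):
    f=p["pixels"].shape[0]/2/np.tan(np.radians(p["fov_y"])/2); return f,p["cx"],p["cy"]
def rot(p):
    a=np.array(p["attitude"],float)
    return a if a.shape==(3,3) else R.from_quat(a,scalar_first=True).as_matrix()
def ray(p,uv):
    f,cx,cy=K(p); d=rot(p)@np.array([(uv[0]-cx)/f,(uv[1]-cy)/f,1.]); return np.array(p["position"],float),d/np.linalg.norm(d)
def at_z(p,uv,z):
    o,d=ray(p,uv); return o+d*(z-o[2])/d[2]
def tri(l):
    A=np.zeros((3,3));b=np.zeros(3)
    for o,d in l:
        M=np.eye(3)-np.outer(d,d);A+=M;b+=M@o
    x=np.linalg.solve(A,b); return x,[np.linalg.norm((np.eye(3)-np.outer(d,d))@(x-o)) for o,d in l]
def proj(p,X):
    f,cx,cy=K(p); c=rot(p).T@(np.array(X,float)-np.array(p["position"],float)); return np.array([cx+f*c[0]/c[2],cy+f*c[1]/c[2]])
E
python3 - <<'E'
from h import *
np.set_printoptions(precision=1,suppress=True)
for n in ("scene","top"):
    p=capture(n); cv2.imwrite(f"pics/{n}0.png",p["pixels"]); print(n,{k:v for k,v in p.items() if k!="pixels"})
    for k in ["jar_red_center","disc_red","disc_blue","disc_yellow","jar_blue_center","jar_yellow_center","ink_red_center","ink_blue_center","panel_center","clip_seat"]:
        print(k,[(np.round(b["position"]).tolist(),round(b["confidence"],2)) for b in boxes_of(p,k)])
print(sense())
E
```

```text
pics
scene {'fov_y': 55.81322959669304, 'cx': 255.69258570557167, 'cy': 187.18762623710086, 'position': array([1093. ,  -57.1,  886.4]), 'attitude': array([-0.2,  0.7,  0.6, -0.2]), 'shot': 1}
jar_red_center [([271.0, 151.0], 0.61)]
disc_red [([246.0, 207.0], 0.71)]
disc_blue [([234.0, 258.0], 0.89), ([223.0, 210.0], 0.54)]
disc_yellow [([196.0, 219.0], 0.9), ([158.0, 152.0], 0.61)]
jar_blue_center [([157.0, 149.0], 0.83), ([273.0, 151.0], 0.74)]
jar_yellow_center [([200.0, 152.0], 0.84)]
ink_red_center [([240.0, 153.0], 0.85)]
ink_blue_center [([310.0, 141.0], 0.56)]
panel_center [([344.0, 164.0], 0.72), ([201.0, 150.0], 0.67), ([309.0, 139.0], 0.61)]
clip_seat [([279.0, 200.0], 0.96)]
top {'fov_y': 55.42822528996442, 'cx': 258.85174415014274, 'cy': 189.20354153738708, 'position': array([551.6,  -6.6, 780.9]), 'attitude': array([ 0. , -0.7,  0.7, -0. ]), 'shot': 2}
jar_red_center [([242.0, 258.0], 0.76)]
disc_red [([280.0, 177.0], 0.92)]
disc_blue [([299.0, 112.0], 0.72), ([312.0, 170.0], 0.7), ([243.0, 258.0], 0.55)]
disc_yellow [([346.0, 166.0], 0.78)]
jar_blue_center [([408.0, 269.0], 0.87)]
jar_yellow_center [([345.0, 270.0], 0.67)]
ink_red_center [([288.0, 257.0], 0.95)]
ink_blue_center [([135.0, 272.0], 0.9)]
panel_center [([144.0, 224.0], 0.96), ([183.0, 266.0], 0.63)]
clip_seat [([238.0, 186.0], 0.65)]
{'time_s': 1.1, 'joints': array([-1.3,  0.3,  1.5, -0. ,  1.3, -0.2]), 'dq': array([ 0.,  0., -0.,  0.,  0., -0.]), 'tau': array([ -0. , -41.2, -26. ,  -0. ,   0. ,   0. ]), 'eef_pos': array([ 232.5, -470.7,  226.8]), 'ee_rot': array([-0. ,  1. ,  0.2, -0. ]), 'force': array([-0.2, -0.2, -0.1]), 'wrist_torque': array([-0. , -0. , -0.1]), 'grip_force': 0.0, 'grip_width': 1.0058404368885991}
```

View pics/scene0.png

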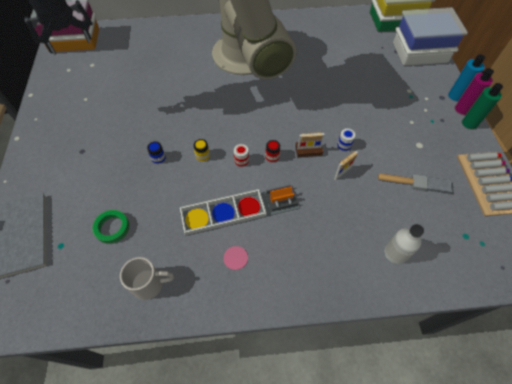

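View pics/top0.png

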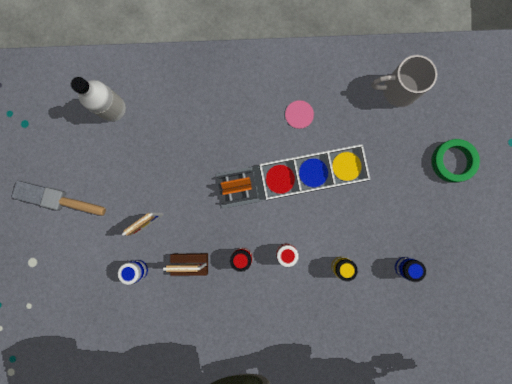

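Run:
```python
import cv2,numpy as np
s=cv2.imread("pics/scene0.png");t=cv2.imread("pics/top0.png")
a=cv2.resize(s[120:245,135:375],(800,417),interpolation=cv2.INTER_CUBIC)
b=cv2.resize(t[140:290,110:430],(800,375),interpolation=cv2.INTER_CUBIC)
cv2.imwrite("pics/c1.png",a);cv2.imwrite("pics/c2.png",b)
```

```text
(no output)
```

View pics/c1.png

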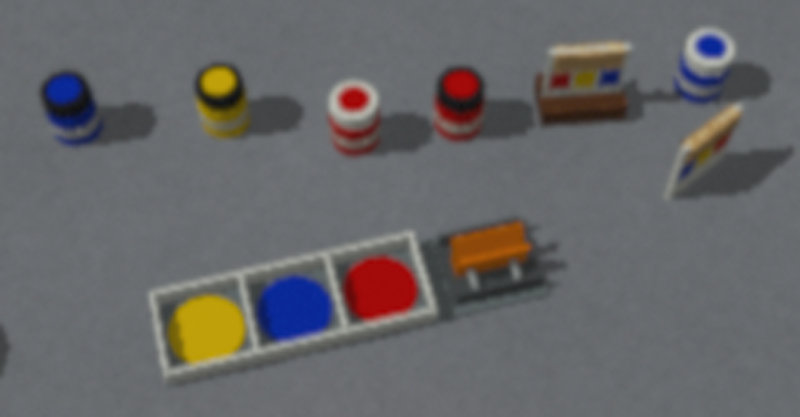

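View pics/c2.png

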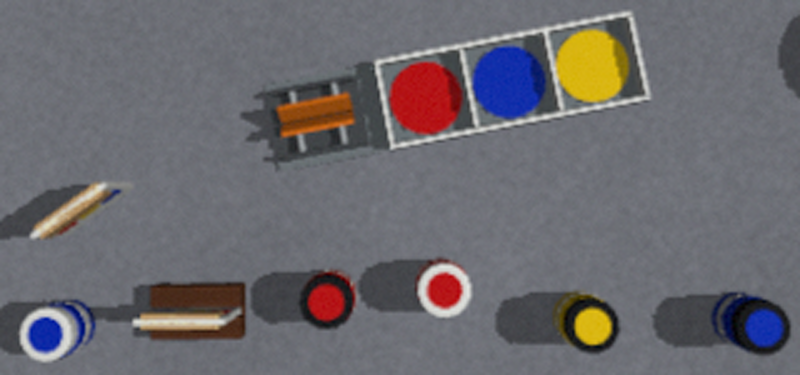

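```bash
cat > m.py <<'E'
from h import *
np.set_printoptions(precision=1,suppress=True)
HS={'red':[((0,150,80),(8,255,255)),((172,150,80),(180,255,255))],'yellow':[((20,150,80),(32,255,255))],'blue':[((112,150,80),(125,255,255))],'orange':[((8,170,90),(17,255,255))]}
def mask(p,c):
    h=cv2.cvtColor(p["pixels"],cv2.COLOR_BGR2HSV); m=0
    for a,b in HS[c]: m=m|cv2.inRange(h,a,b)
    return m
def blob(p,c,near,r=12):
    n,l,s,ce=cv2.connectedComponentsWithStats(mask(p,c))
    i=[i for i in range(1,n) if s[i,4]>8 and np.hypot(*(ce[i]-near))<r]
    if not i: return None
    i=max(i,key=lambda i:s[i,4]); return ce[i],s[i,4],(l==i)
E
python3 - <<'E'
from m import *
S=capture("scene");T=capture("top")
for n,c,a,b,h in [("jr","red",(273,145),(241,260),56),("jy","yellow",(200,144),(347,270),56),("jb","blue",(154,147),(416,271),56),("dr","red",(249,206),(280,179),6),("dy","yellow",(197,218),(346,166),6),("db","blue",(223,212),(313,173),6),("ir","red",(241,150),(288,257),56),("clip","orange",(282,194),(236,186),42)]:
    A=blob(S,c,a);B=blob(T,c,b)
    if A is None or B is None: print(n,A,B);continue
    x,e=tri([ray(S,A[0]),ray(T,B[0])])
    print(n,A[0],A[1],B[0],B[1],x,np.array(e),at_z(S,A[0],h),at_z(T,B[0],h))
E
```

```text
jr [273.  144.8] 77 [240.2 260.4] 180 [470.8  50.9  61.1] [0.4 0.4] [467.   51.9  56. ] [470.2  50.9  56. ]
jy [200. 144.] 82 [346.8 270.1] 189 [ 447.4 -155.1   60.7] [0. 0.] [ 443.7 -155.7   56. ] [ 446.7 -156.1   56. ]
jb [153.6 146.3] 74 [415.4 270.6] 188 [ 443.3 -286.1   61.4] [0.2 0.2] [ 439.  -287.8   56. ] [ 442.6 -288.    56. ]
dr [248.4 205.9] 318 [279.9 178.8] 648 [633.6 -33.6  12.1] [0.1 0.1] [630.4 -33.6   6. ] [634.2 -33.7   6. ]
dy [196.4 218.1] 363 [346.5 165.9] 652 [ 656.6 -174.9   11.7] [0.3 0.3] [ 653.7 -176.     6. ] [ 657.5 -175.8    6. ]
db [222.6 211.9] 328 [313.1 172.4] 651 [ 645.  -104.3   12.3] [0.4 0.4] [ 641.7 -105.1    6. ] [ 645.8 -104.7    6. ]
ir [240.7 149.4] 38 [287.3 255.7] 139 [477.6 -41.4  60.8] [0. 0.] [474.1 -41.3  56. ] [477.1 -41.6  56. ]
clip [281.2 193.8] 237 [235.9 185.5] 361 [619.5  57.   38.7] [0.6 0.6] [621.4  56.   42. ] [619.3  57.3  42. ]
```

Run:
```python
from h import *
np.set_printoptions(precision=4,suppress=True)
s=sense();print(s["ee_rot"],s["time_s"]);print(R.from_quat(s["ee_rot"],scalar_first=True).as_matrix())
try: print(tips_ahead,tips_ahead())
except Exception as e: print(e)
T=cv2.imread("pics/top0.png");S=cv2.imread("pics/scene0.png")
cv2.imwrite("pics/c3.png",np.vstack([cv2.resize(T[240:290,155:255],(600,300),interpolation=cv2.INTER_CUBIC),cv2.resize(S[120:170,270:370],(600,300),interpolation=cv2.INTER_CUBIC)]))
```

```text
[-0.      0.9738  0.2274 -0.    ] 1.2
[[ 0.8966  0.4429 -0.    ]
 [ 0.4429 -0.8966  0.    ]
 [-0.     -0.     -1.    ]]
'float' object is not callable
```

View pics/c3.png

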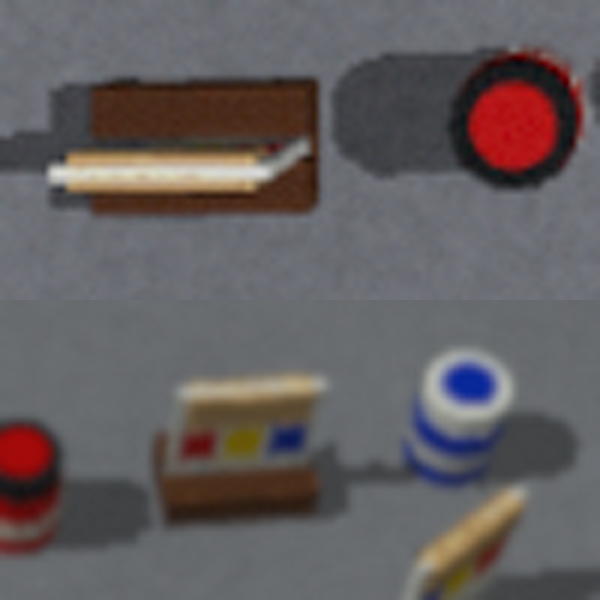

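>>> drive_tool(commands="0.174 0.1525 -0.07 0 0 0.1352 100;0.174 0.1525 -0.07 0 0 0.1352 100;0.174 0.1525 -0.07 0 0 0.1352 100;0.174 0.1525 -0.07 0 0 0.1352 100;0.174 0.1525 -0.07 0 0 0.1352 100;0.174 0.1525 -0.07 0 0 0.1352 100;0.174 0.1525 -0.07 0 0 0.1352 100;0.174 0.1525 -0.07 0 0 0.1352 100;0.174 0.1525 -0.07 0 0 0.1352 100;0.174 0.1525 -0.07 0 0 0.1352 100;0.174 0.1525 -0.07 0 0 0.1352 100;0.174 0.1525 -0.07 0 0 0.1352 100;0 0 0 0 0 0 100;0 0 0 0 0 0 100", force=40)

```text
time_s: 2.37
eef_pos: [441.6, -287.1, 142.5]
ee_rot: [-0.0, 0.647, 0.762, -0.0]
force: [0.2, -0.8, -0.1]
grip_width: 0.998
grip_force: 0.0
```

Run:
```python
from m import *
S=capture("scene");T=capture("top");s=sense()
M=R.from_quat(s["ee_rot"],scalar_first=True).as_matrix();print(s["eef_pos"],s["time_s"],s["joints"],np.round(M[:,1],4))
for p,n in((S,"scene"),(T,"top")): print(n,"tip",proj(p,s["eef_pos"]+17*M[:,2]))
a=[((300.3,134.6),(166,268.8)),((324,133.5),(198.8,268.4))]
# +y is left in top, right in scene
x1,e1=tri([ray(S,(300.3,134.6)),ray(T,(198.8,268.4))]);x2,e2=tri([ray(S,(324,133.5)),ray(T,(165,268.9))]);print(x1,e1,x2,e2)
for q in ((166,268.7),(198.7,268.3)): print("top bar",at_z(T,q,79))
print("stand",at_z(T,(189.2,264.3),22),at_z(T,(170.5,254),22),at_z(T,(208,253),22))
a=np.vstack([cv2.resize(S["pixels"][90:190,100:260],(640,400)),cv2.resize(T["pixels"][230:310,350:470],(640,400))[:,:]])
cv2.imwrite("pics/c4.png",cv2.resize(a,(480,600)))
```

```text
[ 441.  -288.3  143.1] 2.4667 [-0.8  0.4  1.6 -0.   1.1 -1. ] [1.  0.2 0. ]
scene tip [147.1 131.1]
top tip [431.7 277.3]
[460.5 128.1  84.8] [np.float64(0.8875701562887397), np.float64(0.8875701562888331)] [460.6 194.8  81.2] [np.float64(2.298460124986207), np.float64(2.298460124986234)]
top bar [460.6 191.1  79. ]
top bar [459.9 128.5  79. ]
stand [461. 159.  22.] [483.  197.6  22. ] [483.1 119.8  22. ]
```

View pics/c4.png

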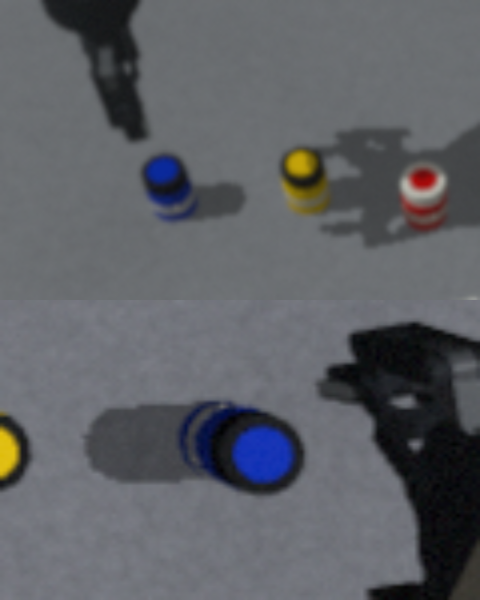

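>>> drive_tool(commands="0 0 -0.25 0 0 0 100;0 0 -0.25 0 0 0 100;0 0 -0.25 0 0 0 100;0 0 -0.25 0 0 0 100;0 0 0 0 0 0 100;0 0 0 0 0 0 100;0 0 0 0 0 0 30;0 0 0 0 0 0 30;0 0 0 0 0 0 30;0 0 0 0 0 0 30;0 0 0 0 0 0 30;0 0 0 0 0 0 30;0 0 0 0 0 0 30;0 0 0 0 0 0 30", force=40)

```text
time_s: 3.63
eef_pos: [441.7, -288.3, 44.2]
ee_rot: [0.001, 0.647, 0.762, -0.0]
force: [-2.4, 0.1, 7.5]
grip_width: 0.468
grip_force: 39.4
```

>>> drive_tool(commands="0 0 0.25 0 0 0 30;0 0 0.35 0 0 0 30;0.203 0.183 0.1 0 0 0 30;0.203 0.183 0 0 0 0 30;0.203 0.183 0 0 0 0 30;0.203 0.183 0 0 0 0 30;0.203 0.183 0 0 0 0 30;0.203 0.183 0 0 0 0 30;0.203 0.183 0 0 0 0 30;0.203 0.183 0 0 0 0 30;0.203 0.183 0 0 0 0 30;0.203 0.183 0 0 0 0 30;0 0 0 0 0 0 30;0 0 0 0 0 0 30;0 0 -0.2 0 0 0 30;0 0 -0.2 0 0 0 30;0 0 0 0 0 0 30;0 0 0 0 0 0 30")

```text
time_s: 5.13
eef_pos: [643.5, -105.3, 72.6]
ee_rot: [-0.001, 0.648, 0.762, -0.0]
force: [0.7, -0.6, -0.7]
grip_width: 0.471
grip_force: 40.8
```

Run:
```python
from m import *
S=capture("scene");T=capture("top");s=sense();print(s["eef_pos"],s["force"],s["grip_width"],s["joints"])
a=cv2.resize(S["pixels"][150:250,170:330],(640,400));b=cv2.resize(T["pixels"][130:230,220:380],(640,400))
cv2.imwrite("pics/c5.png",cv2.resize(np.vstack([a,b]),(480,600)))
```

```text
[ 644.7 -105.4   74.4] [-0.5  0.6 -0. ] 0.46816830163089623 [-0.3  0.7  1.2 -0.   1.2 -0.5]
```

View pics/c5.png

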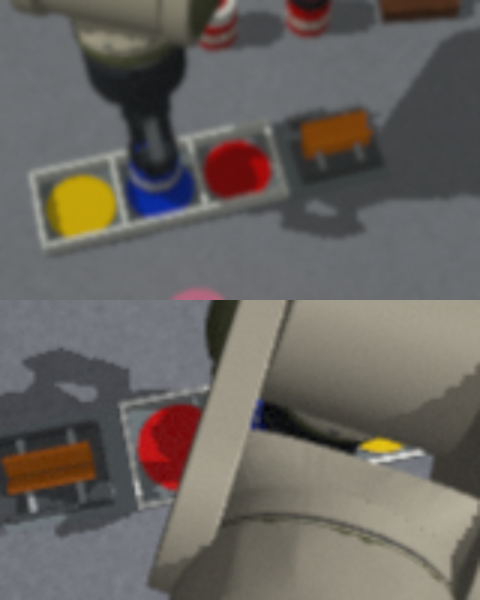

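>>> drive_tool(commands="0 0 -0.07 0 0 0 30;0 0 -0.07 0 0 0 30;0 0 -0.04 0 0 0 30;0 0 -0.02 0 0 0 30;0 0 -0.02 0 0 0 30;0 0 -0.01 0 0 0 30;0 0 0 0 0 0 30;0 0 0 0 0 0 30")

```text
time_s: 5.9
eef_pos: [644.3, -104.8, 50.4]
ee_rot: [0.0, 0.647, 0.762, -0.0]
force: [-3.3, -0.3, 5.7]
grip_width: 0.466
grip_force: 41.3
```

>>> drive_tool(commands="0 0 0 0 0 0 85;0 0 0 0 0 0 85;0 0 0 0 0 0 85;0 0 0 0 0 0 85;0 0 0 0 0 0 85;0 0 0 0 0 0 85;0 0 0.3 0 0 0 100;0 0 0.4 0 0 0 100;-0.198 -0.051 0.1 0 0 0 100;-0.198 -0.051 0.1 0 0 0 100;-0.198 -0.051 0 0 0 0 100;-0.198 -0.051 0 0 0 0 100;-0.198 -0.051 0 0 0 0 100;-0.198 -0.051 0 0 0 0 100;-0.198 -0.051 0 0 0 0 100;-0.198 -0.051 0 0 0 0 100;-0.198 -0.051 0 0 0 0 100;-0.198 -0.051 0 0 0 0 100;0 0 0 0 0 0 100;0 0 0 0 0 0 100")

```text
time_s: 7.57
eef_pos: [446.1, -156.0, 140.2]
ee_rot: [0.0, 0.648, 0.762, 0.0]
force: [0.3, 0.4, 0.4]
grip_width: 1.002
grip_force: 0.0
```

Run:
```python
from m import *
S=capture("scene");T=capture("top");s=sense();print(s["eef_pos"],s["force"],s["grip_width"])
for c,a,b in(("blue",(223,200),(313,173)),):
    A=blob(S,c,a,20);B=blob(T,c,b,25);print(A and A[:2],B and B[:2],B and at_z(T,B[0],62),A and at_z(S,A[0],62))
a=cv2.resize(S["pixels"][150:250,170:330],(640,400));b=cv2.resize(T["pixels"][130:230,220:380],(640,400))
cv2.imwrite("pics/c6.png",cv2.resize(np.vstack([a,b]),(480,600)))
```

```text
[ 446.9 -155.8  140. ] [ 0.3 -0.3  0.4] 0.9992704677778662
(array([222.2, 215.2]), np.int32(127)) (array([309.9, 175.1]), np.int32(227)) [633.8 -91.1  62. ] [ 679.6 -103.3   62. ]
```

View pics/c6.png

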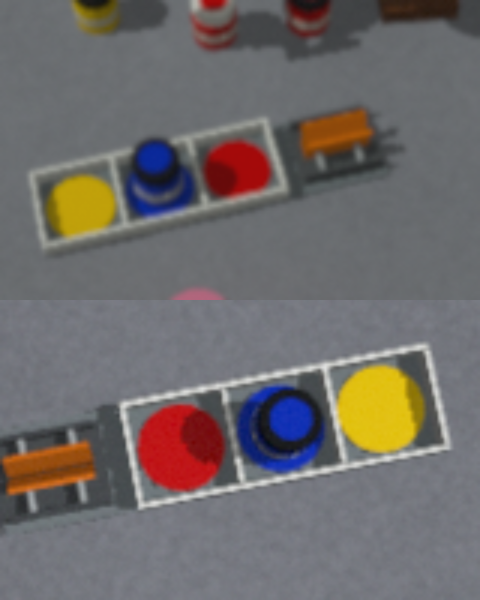

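>>> drive_tool(commands="0 0 -0.24 0 0 0 100;0 0 -0.24 0 0 0 100;0 0 -0.24 0 0 0 100;0 0 -0.24 0 0 0 100;0 0 0 0 0 0 100;0 0 0 0 0 0 100;0 0 0 0 0 0 30;0 0 0 0 0 0 30;0 0 0 0 0 0 30;0 0 0 0 0 0 30;0 0 0 0 0 0 30;0 0 0 0 0 0 30;0 0 0 0 0 0 30;0 0 0 0 0 0 30")

```text
time_s: 8.83
eef_pos: [446.8, -156.2, 45.0]
ee_rot: [0.001, 0.647, 0.762, -0.0]
force: [-2.7, -0.9, 8.8]
grip_width: 0.464
grip_force: 39.3
```

>>> drive_tool(commands="0 0 0.25 0 0 0 30;0 0 0.35 0 0 0 30;0.3 -0.028 0.1 0 0 0 30;0.3 -0.028 0 0 0 0 30;0.3 -0.028 0 0 0 0 30;0.3 -0.028 0 0 0 0 30;0.3 -0.028 0 0 0 0 30;0.3 -0.028 0 0 0 0 30;0.3 -0.028 0 0 0 0 30;0 0 0 0 0 0 30;0 0 -0.2 0 0 0 30;0 0 -0.2 0 0 0 30;0 0 -0.1 0 0 0 30;0 0 -0.06 0 0 0 30;0 0 -0.04 0 0 0 30;0 0 -0.02 0 0 0 30;0 0 -0.01 0 0 0 30;0 0 -0.01 0 0 0 30;0 0 0 0 0 0 30;0 0 0 0 0 0 30")

```text
time_s: 10.5
eef_pos: [656.7, -175.6, 51.2]
ee_rot: [0.001, 0.647, 0.762, 0.0]
force: [-2.5, -0.7, 6.9]
grip_width: 0.466
grip_force: 41.4
```

>>> drive_tool(commands="0 0 0 0 0 0 85;0 0 0 0 0 0 85;0 0 0 0 0 0 85;0 0 0 0 0 0 85;0 0 0 0 0 0 85;0 0 0 0 0 0 85;0 0 0.3 0 0 0 100;0 0 0.4 0 0 0 100;-0.208 0.2527 0.1 0 0 0 100;-0.208 0.2527 0.1 0 0 0 100;-0.208 0.2527 0 0 0 0 100;-0.208 0.2527 0 0 0 0 100;-0.208 0.2527 0 0 0 0 100;-0.208 0.2527 0 0 0 0 100;-0.208 0.2527 0 0 0 0 100;-0.208 0.2527 0 0 0 0 100;-0.208 0.2527 0 0 0 0 100;0 0 0 0 0 0 100;0 0 0 0 0 0 100;0 0 0 0 0 0 100")

```text
time_s: 12.17
eef_pos: [469.7, 51.8, 140.1]
ee_rot: [0.001, 0.647, 0.762, 0.0]
force: [0.9, -0.0, -1.0]
grip_width: 0.996
grip_force: 0.0
```

>>> drive_tool(commands="0 0 -0.24 0 0 0 100;0 0 -0.24 0 0 0 100;0 0 -0.24 0 0 0 100;0 0 -0.24 0 0 0 100;0 0 0 0 0 0 100;0 0 0 0 0 0 100;0 0 0 0 0 0 30;0 0 0 0 0 0 30;0 0 0 0 0 0 30;0 0 0 0 0 0 30;0 0 0 0 0 0 30;0 0 0 0 0 0 30;0 0 0 0 0 0 30;0 0 0 0 0 0 30")

```text
time_s: 13.33
eef_pos: [469.6, 52.0, 45.0]
ee_rot: [0.001, 0.647, 0.762, 0.0]
force: [-2.5, -0.5, 8.4]
grip_width: 0.467
grip_force: 39.2
```

>>> drive_tool(commands="0 0 0.25 0 0 0 30;0 0 0.35 0 0 0 30;0.272 -0.142 0.1 0 0 0 30;0.272 -0.142 0 0 0 0 30;0.272 -0.142 0 0 0 0 30;0.272 -0.142 0 0 0 0 30;0.272 -0.142 0 0 0 0 30;0.272 -0.142 0 0 0 0 30;0 0 0 0 0 0 30;0 0 0 0 0 0 30;0 0 -0.2 0 0 0 30;0 0 -0.2 0 0 0 30;0 0 -0.1 0 0 0 30;0 0 -0.06 0 0 0 30;0 0 -0.04 0 0 0 30;0 0 -0.02 0 0 0 30;0 0 -0.01 0 0 0 30;0 0 -0.01 0 0 0 30;0 0 0 0 0 0 30;0 0 0 0 0 0 30")

```text
time_s: 15.0
eef_pos: [632.6, -33.2, 51.2]
ee_rot: [0.001, 0.647, 0.762, 0.0]
force: [-3.1, -0.7, 6.3]
grip_width: 0.466
grip_force: 41.7
```

>>> drive_tool(commands="0 0 0 0 0 0 85;0 0 0 0 0 0 85;0 0 0 0 0 0 85;0 0 0 0 0 0 85;0 0 0 0 0 0 85;0 0 0 0 0 0 85;0 0 0.3 0 0 0 100;0 0 0.4 0 0 0 100;-0.215 0.2425 0.1 0 0 -0.0259 100;-0.215 0.2425 0.1 0 0 -0.0259 100;-0.215 0.2425 0 0 0 -0.0259 100;-0.215 0.2425 0 0 0 -0.0259 100;-0.215 0.2425 0 0 0 -0.0259 100;-0.215 0.2425 0 0 0 -0.0259 100;-0.215 0.2425 0 0 0 -0.0259 100;-0.215 0.2425 0 0 0 -0.0259 100;0 0 0 0 0 0 100;0 0 0 0 0 0 100;0 0 0 0 0 0 100")

```text
time_s: 16.58
eef_pos: [460.8, 160.6, 140.0]
ee_rot: [0.0, 0.707, 0.707, 0.0]
force: [-0.3, -0.7, 0.4]
grip_width: 1.0
grip_force: 0.0
```

Run:
```python
from m import *
S=capture("scene");T=capture("top");s=sense();print(s["eef_pos"],s["force"],s["ee_rot"])
for c,g in(("blue",(644.0,-104.9,62)),("yellow",(656,-175.9,62)),("red",(632,-33.5,62))):
  for p in(S,T):
    A=blob(p,c,proj(p,g),6);print(c,A and (A[1],at_z(p,A[0],62)-g))
a=cv2.resize(S["pixels"][120:245,175:375],(640,400));b=cv2.resize(T["pixels"][140:265,180:380],(640,400))
cv2.imwrite("pics/c7.png",cv2.resize(np.vstack([a,b]),(480,600)))
```

```text
[461.  160.2 139.8] [ 0.6 -0.6 -0.3] [0.  0.7 0.7 0. ]
blue (np.int32(100), array([-2.3,  0.3,  0. ]))
blue (np.int32(172), array([1.2, 0.1, 0. ]))
yellow (np.int32(110), array([-2.7,  0.3,  0. ]))
yellow (np.int32(182), array([0.9, 0. , 0. ]))
red (np.int32(98), array([-2.5, -0.3,  0. ]))
red (np.int32(254), array([-6.6,  4. ,  0. ]))
```

View pics/c7.png

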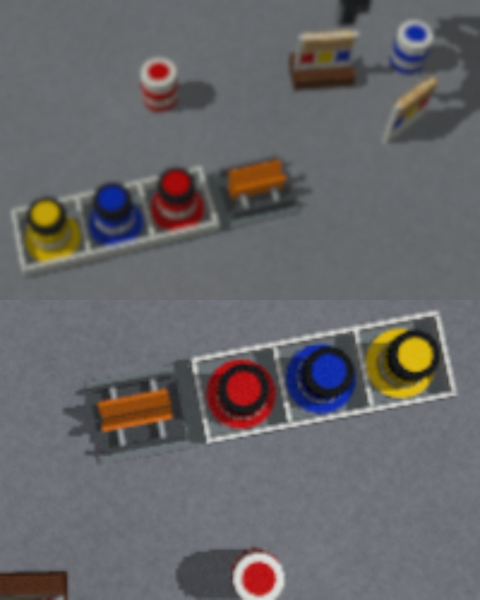

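>>> drive_tool(commands="-0.01 0 0 0 0 0 55;0 0 -0.2 0 0 0 55;0 0 -0.2 0 0 0 55;0 0 -0.2 0 0 0 55;0 0 -0.14 0 0 0 55;0 0 0 0 0 0 55;0 0 0 0 0 0 55;0 0 0 0 0 0 10;0 0 0 0 0 0 5;0 0 0 0 0 0 0;0 0 0 0 0 0 0;0 0 0 0 0 0 0;0 0 0 0 0 0 0;0 0 0 0 0 0 0;0 0 0 0 0 0 0;0 0 0 0 0 0 0", force=80)

```text
time_s: 18.02
eef_pos: [460.0, 160.9, 67.0]
ee_rot: [0.001, 0.707, 0.707, 0.001]
force: [-1.4, -1.6, 6.1]
grip_width: 0.11
grip_force: 79.3
```

>>> drive_tool(commands="0 0 0.1 0 0 0 0;0 0 0.25 0 0 0 0;0 0 0.3 0 0 0 0;0 0 0.2 0 0 0 0;0.198 -0.129 0 0 0 0.0259 0;0.198 -0.129 0 0 0 0.0259 0;0.198 -0.129 0 0 0 0.0259 0;0.198 -0.129 0 0 0 0.0259 0;0.198 -0.129 0 0 0 0.0259 0;0.198 -0.129 0 0 0 0.0259 0;0.198 -0.129 0 0 0 0.0259 0;0.198 -0.129 0 0 0 0.0259 0;0 0 0 0 0 0 0;0 0 -0.15 0 0 0 0;0 0 -0.15 0 0 0 0;0 0 0 0 0 0 0;0 0 0 0 0 0 0")

```text
time_s: 19.43
eef_pos: [617.2, 58.0, 121.1]
ee_rot: [-0.0, 0.647, 0.762, -0.0]
force: [0.2, -0.5, 0.5]
grip_width: 0.105
grip_force: 78.5
```

Run:
```python
from m import *
S=capture("scene");T=capture("top");s=sense();print(s["eef_pos"],s["force"],s["ee_rot"],s["grip_width"])
a=cv2.resize(S["pixels"][150:230,225:325],(750,600),interpolation=cv2.INTER_CUBIC);cv2.imwrite("pics/c8.png",a)
b=cv2.resize(T["pixels"][130:230,190:290],(600,600));cv2.imwrite("pics/c9.png",b)
M=R.from_quat(s["ee_rot"],scalar_first=True).as_matrix()
for y in(-35,35):
  X=s["eef_pos"]+M[:,0]*y; X[2]-=62.5; q=proj(S,X-[2.5,0,0]);print("lower corner",(q-[225,150])*7.5)
for y in(-30,30):
  X=np.array([618.2,57.4,42])+np.array([-.162*y,.987*y,0]);print("clip",(proj(S,X-[2.5,0,0])-[225,150])*7.5)
```

```text
[618.   57.9 122.3] [-0.   0.7 -0.4] [0.  0.6 0.8 0. ] 0.10877170957834525
lower corner [332.2 311. ]
lower corner [522.1 267.1]
clip [342.8 333.4]
clip [503.2 296.1]
```

View pics/c8.png

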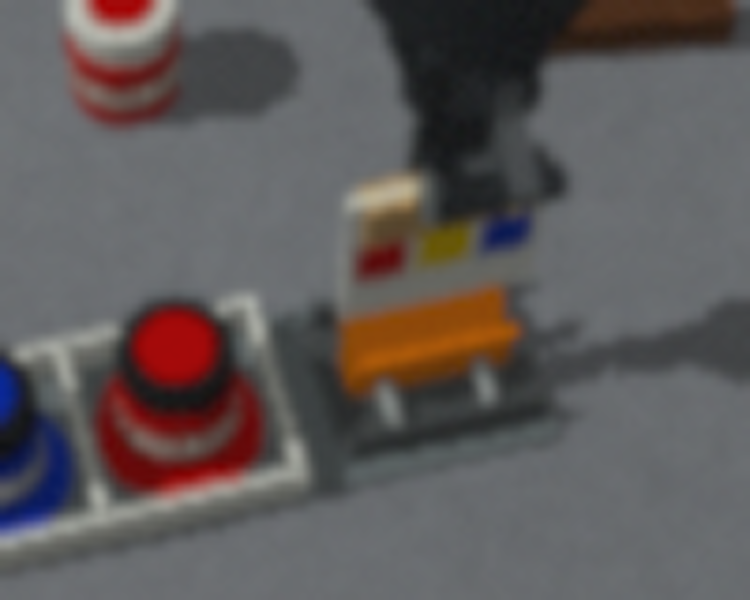

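View pics/c9.png

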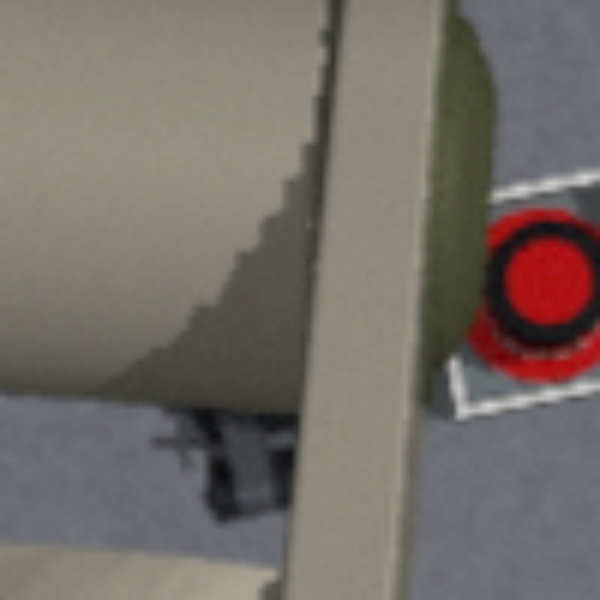

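>>> drive_tool(commands="0.0065 -0.0395 0 0 0 0 0;0 0 0 0 0 0 0;0 0 -0.08 0 0 0 0;0 0 -0.08 0 0 0 0;0 0 -0.08 0 0 0 0;0 0 -0.05 0 0 0 0;0 0 0 0 0 0 0;0 0 0 0 0 0 0", force=100)

```text
time_s: 20.2
eef_pos: [618.4, 53.8, 91.4]
ee_rot: [-0.0, 0.647, 0.762, -0.0]
force: [1.4, -0.3, -0.5]
grip_width: 0.098
grip_force: 101.8
```

>>> drive_tool(commands="0 0 -0.03 0 0 0 0;0 0 -0.03 0 0 0 0;0 0 -0.03 0 0 0 0;0 0 0 0 0 0 0;0 0 0 0 0 0 0")

```text
time_s: 20.62
eef_pos: [618.0, 53.8, 82.3]
ee_rot: [-0.0, 0.647, 0.762, -0.0]
force: [0.6, 0.7, -1.5]
grip_width: 0.098
grip_force: 101.6
```

>>> drive_tool(commands="0 0 -0.03 0 0 0 0;0 0 -0.03 0 0 0 0;0 0 0 0 0 0 0;0 0 0 0 0 0 0")

```text
time_s: 20.95
eef_pos: [618.1, 53.8, 76.3]
ee_rot: [-0.0, 0.647, 0.762, -0.0]
force: [0.3, -0.4, -2.3]
grip_width: 0.096
grip_force: 101.6
```

Run:
```python
from m import *
S=capture("scene");s=sense();print(s["eef_pos"],s["force"],s["grip_width"])
cv2.imwrite("pics/c10.png",cv2.resize(S["pixels"][150:230,225:325],(750,600),interpolation=cv2.INTER_CUBIC))
```

```text
[618.1  53.8  76.4] [ 0.6  0.1 -3.2] 0.09702470687619123
```

View pics/c10.png

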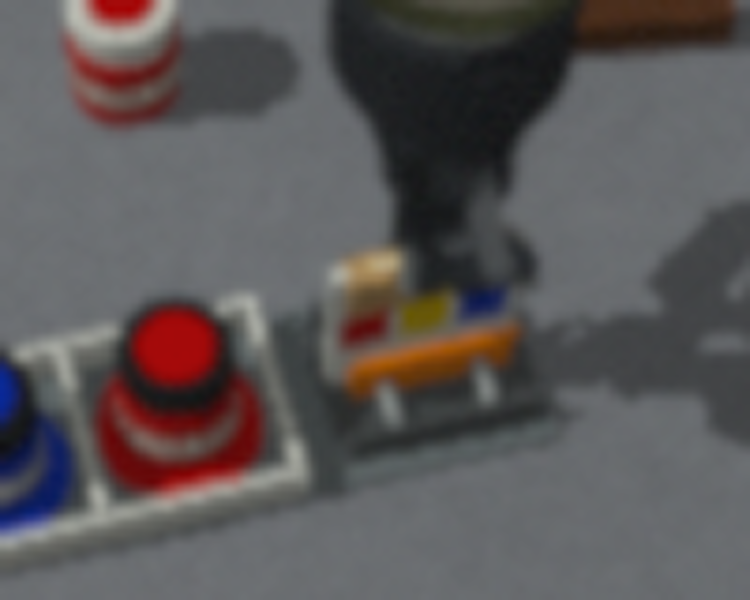

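>>> drive_tool(commands="0 0 -0.02 0 0 0 0;0 0 -0.02 0 0 0 0;0 0 -0.01 0 0 0 0;0 0 0 0 0 0 0;0 0 0 0 0 0 0")

```text
time_s: 21.42
eef_pos: [618.2, 53.8, 71.6]
ee_rot: [-0.0, 0.648, 0.762, -0.0]
force: [0.6, -0.1, -1.4]
grip_width: 0.098
grip_force: 101.7
```

>>> drive_tool(commands="0 0 -0.01 0 0 0 0;0 0 0 0 0 0 0;0 0 0 0 0 0 0")

```text
time_s: 21.67
eef_pos: [618.5, 53.8, 71.1]
ee_rot: [0.0, 0.647, 0.762, 0.0]
force: [0.3, 1.5, 1.5]
grip_width: 0.097
grip_force: 102.2
```

>>> drive_tool(commands="0 0 -0.01 0 0 0 0;0 0 0 0 0 0 0;0 0 0 0 0 0 0")

```text
time_s: 21.92
eef_pos: [618.9, 53.8, 71.0]
ee_rot: [0.001, 0.647, 0.762, 0.001]
force: [-0.4, 1.3, 8.9]
grip_width: 0.098
grip_force: 103.0
```

>>> drive_tool(commands="0 0 -0.01 0 0 0 0;0 0 0 0 0 0 0;0 0 0 0 0 0 0")

```text
time_s: 22.17
eef_pos: [619.4, 53.9, 71.0]
ee_rot: [0.001, 0.647, 0.762, 0.001]
force: [-1.3, 1.6, 14.5]
grip_width: 0.098
grip_force: 103.8
```

>>> drive_tool(commands="0 0 -0.01 0 0 0 0;0 0 0 0 0 0 0;0 0 0.02 0 0 0 0;0 0 0 0 0 0 0;0 0 0 0 0 0 10;0 0 0 0 0 0 15;0 0 0 0 0 0 25;0 0 0 0 0 0 35;0 0 0 0 0 0 40;0 0 0 0 0 0 40;0 0 0 0 0 0 40")

```text
time_s: 23.08
eef_pos: [618.3, 53.7, 69.6]
ee_rot: [-0.0, 0.648, 0.762, -0.0]
force: [0.2, -0.2, -0.8]
grip_width: 0.396
grip_force: 0.0
```

>>> drive_tool(commands="0 0 0.1 0 0 0 45;0 0 0.2 0 0 0 45;0 0 0.3 0 0 0 45;0 0 0.3 0 0 0 45;-0.3 0 0.1 0 0 0 45;-0.4 0 0.1 0 0 0 45;-0.4 0 0 0 0 0 45;-0.4 0.2 0 0 0 0 45;0 0.3 0 0 0 0 45;0 0 0 0 0 0 45;0 0 0 0 0 0 45")

```text
time_s: 24.0
eef_pos: [471.1, 103.2, 180.9]
ee_rot: [0.001, 0.647, 0.763, 0.001]
force: [0.2, 0.3, -0.5]
grip_width: 0.447
grip_force: 0.0
```

Run:
```python
from m import *
S=capture("scene");T=capture("top");s=sense();print(s["eef_pos"],s["force"],s["time_s"])
a=cv2.resize(S["pixels"][150:230,225:325],(400,320),interpolation=cv2.INTER_CUBIC);b=cv2.resize(T["pixels"][135:215,200:300],(400,320),interpolation=cv2.INTER_CUBIC);c=cv2.resize(np.hstack([S["pixels"],T["pixels"]]),(800,280))
cv2.imwrite("pics/c11.png",np.vstack([np.hstack([a,b]),c]))
```

```text
[471.6 102.  180.3] [ 0.2 -0.1  1.2] 24.1
```

View pics/c11.png

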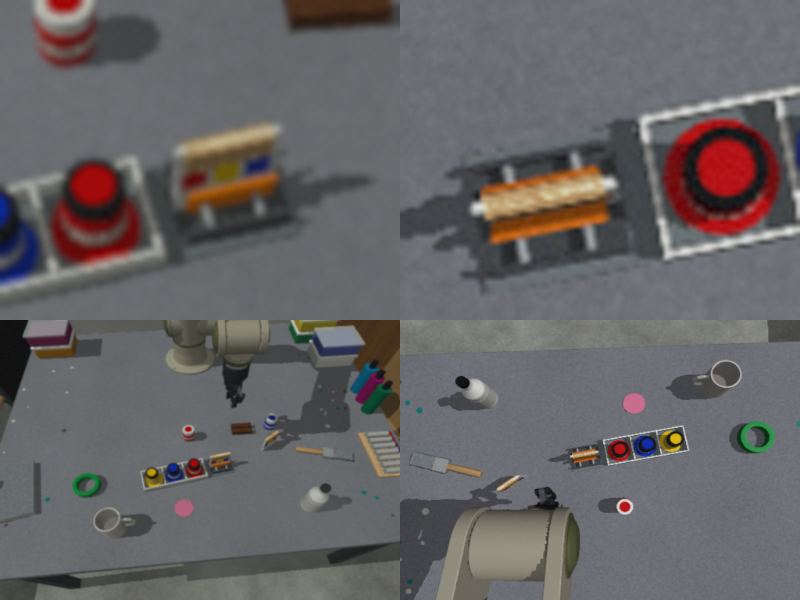

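Run:
```python
from m import *
S=capture("scene");T=capture("top")
t=[((px-400)/4+200,py/4+135) for px,py in((474,209),(615,183))]
q=[(px/4+225,py/4+150) for px,py in((277,127),(176,150))]
for z in(83,): print([at_z(T,u,z)-[1.1,0,0] for u in t],[at_z(S,u,z)+[2.5,0,0] for u in q])
for u,v in zip(t,q): print(tri([ray(T,u),ray(S,v)]))
A=blob(T,"orange",(236,186),15);print(A[0],at_z(T,A[0],42))
```

```text
[array([612.1,  87.4,  83. ]), array([622.6,  19.3,  83. ])] [array([614.2,  89. ,  83. ]), array([625.1,  21.7,  83. ])]
(array([613.1,  87.8,  85.2]), [np.float64(0.7680896309436474), np.float64(0.7680896309435938)])
(array([623.6,  20.3,  84.9]), [np.float64(1.163758654565553), np.float64(1.1637586545655436)])
[236.7 190.1] [609.9  56.   42. ]
```

```bash
python3 -c "
from rig import *
print(finish_job())"
```

```text
the job is handed in; nothing more can be done
None
```

I've handed the job in at about 24 s of the 99 s allowed. The red, yellow and blue paint jars stand in their matching cells. The panel is upright in the clip, about 3 mm off centre along the jaws and pressed to the floor by height and force readings, then let go. I did not touch the ink jars.

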